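# Fit the belt pulley on the gear unit's flatted shaft

## Robot

A 6-joint arm with a two-finger parallel gripper is mounted at the origin on a cart in front of the work surface, level with it; the furniture and walls round the work are solid. World frame = base frame: x ahead of the robot, y to its left, z up, the work surface at z = 0. Lengths are in m, angles in degrees, forces in N, time in s.
With the tool pointing down it reaches from about 0.35 to 0.875 m from the base axis. Payload 4.2 kg.
Tool frame: the origin (TCP) lies midway between the tips of the shut fingers; the grasp point (between the pads) lies 19 mm behind it; z points along the fingers, y is the line along which they close (so a half turn about z gives the same grasp; the last joint's range is limited). The gripper opens to 87 mm and grips with 3 to 60 N. Pads are 19 mm wide; open, the fingers measure 117 mm over their backs; the gripper's body (75 mm by 190 mm) begins 51 mm behind the grasp point.
Start: joints at [86.494, 22.042, 0.453, 0, -68.411, -14.817], TCP at [0.196, 0.593, 0.223] pointing down, gripper open.
Joint ranges: [-179.83, 179.83], [-69.29, 118.12], [-61.27, 80.66], [-181.25, 117.63], [-171.15, -9.14], [-177.46, 177.46]. Speed limits (degrees/s): [159.86, 159.86, 180, 180, 180, 180].

## Interface

Orientations are given as [roll, pitch, yaw] about the fixed x, y, z axes, in that order (R = Rz(yaw) Ry(pitch) Rx(roll)).
In Python, from workcell import * gives the robot as it stands.
- The arm moves only by the shell command python3 -m creep 'ROWS' [FORCE]. ROWS is a JSON object of lists of equal length, an entry for each row: "offset": the shift along the tool's x, y, z scaled (see below), a list of three; "turn": the turn about the tool's z scaled (see below); "gripper": the closure in counts, from 0 (fully open) to 255 (shut). In form: {"offset": [[tx, ty, tz], ...], "turn": [turn, ...], "gripper": [gripper, ...]}. A call has 1 to 20 rows; each row shifts and turns the commanded pose from where the row before left it, along the tool's axes as they then stand; what a row does not reach is not made up. The controller multiplies each number of a shift by 5 cm and each number of a turn by 30 degrees. A row lasts 1/12 s, in which the tool goes at most 41.7 mm and 7.16 degrees, less where a joint would pass 70% of its speed; a pose out of reach is approached as far as the arm can. A call with a number of a shift or a turn outside -1 to 1 is refused whole. A call with a gripper value outside its range is refused whole. The fingers move at their own pace and stop on an object; FORCE is the grip in N (left out, the last holds). Time passes only in rows, so rows that do not move let the fingers close. It gives the time, the measured TCP pose, the force, the opening and the grip force at its end, in the units of the state.
- sense(): the state, without advancing time (a new reading comes with each control period).
- read_camera(name): name is "side" or "top" or "wrist"; returns a dict with "color" (420x560x3 uint8, red, green, blue), "z_map" (420x560 float32, m along the optical axis (not along the pixel's ray), 0 where there is no reading), "vfov" (degrees; the focal length in pixels is half the picture's height over the tangent of half this angle, whatever the lens; pixels are square), "cx", "cy" (the principal point, pixels), "world_from_camera" (4x4, takes a point from camera to world coordinates). Camera axes: x right, y up, looking along -z (the intrinsics and any distortion apply to the point x, -y, -z); pixel columns grow to the right and rows downward; lengths in m; the calibration is good to about 2 mm. A picture is of the moment at which its call begins.
- hand_in(): hands the job in; it is judged then, once.
Trained networks look in the newest picture that a camera, given by its name, has taken for a name from the list of things; names that differ only in an ending like _2 or _b are one class to them, and where a whole thing is asked for, a point or a joint stands for the part that bears it (a point fixed in the world has none). Each returns a list of dicts, best first, with "conf" (0 to 1); they miss things now and then, are a little off and sometimes report something else, mostly with a low value. They report only what shows in the picture. A call takes as long as a camera call. They do not tell look-alikes from the thing itself.
- find_in(label, camera): "location" ([row, column] in pixels, amid what is visible of it).
- place_of(label, camera): "location" ([row, column] in pixels: a listed point, or the origin of a listed thing).
The state is a dict: "t": time; "joint_pos": joint angles; "dq": joint speeds; "joint_efforts": joint torques, N m; "position": TCP position; "orientation": TCP orientation; "contact_force": force on the tool from outside, world axes, zero at the start; "ft_torque": the same for the moment, N m; "finger_gap": finger opening in m; "grip_force": force on a finger pad.
Only numpy, scipy, OpenCV 4.12 (cv2) and the standard library are available. Lean on these libraries where they do the work, as an engineer would, in place of code of your own. Each camera call takes 0.05 s, during which the arm holds its last target. There are 200 camera calls.

## Task

Put the aluminium belt pulley, boss up, over the flatted shaft of the gear unit, feel for the flats by turning it with a light downward push, and slide it fully home on the collar, then let go. Do not force it, neither down nor round, and leave the jar, the pliers and the tape measure where they are.

Things in the scene. Friction and masses are not known exactly. Their poses are not given: they have to be found in the camera images.
- gearbox: grey worm gear unit, bolted down, with a motor behind it; foot 124 x 94 mm, 85 mm high. Origin: centre of the foot's underside on the bench; z up, x from the shaft towards the motor. Straight above the origin a bare steel shaft stands upright out of a round collar.
- seat (a point): centre of the flat top of the gear unit's round collar (52 mm across, 85 mm above the bench), on the axis of the upright shaft. The lowest 8 mm of the shaft are fully round. The shaft is self-locking: it stays as it is when the pulley is turned on it.
- shaft_end (a point): centre of the shaft's end face, 46 mm above the collar. The shaft is 24 mm in diameter with two opposite flats 14 mm apart; the top 2.5 mm are chamfered by about 1.2 mm. The flats point another way each time, any way, and this frame does NOT tell it (it turns with the gear unit): it can be seen from above or felt.
- pulley_grip (a point): pale aluminium V-belt pulley, about 0.3 kg, standing boss up: belt rim 60 mm in diameter and 20 mm high, on it a round boss 36 mm in diameter and 40 mm high (60 mm in all). This point is on its axis, 42 mm above its underside (22 mm above the rim's top, 18 mm below the boss's top). z up along the axis.
- pulley_foot (a point): centre of the pulley's underside; z up along the axis. The bore goes right through: the lowest 16 mm are round, 27 mm in diameter, and drop over the shaft at any angle; above, it has two flats 18 mm apart (27 mm the other way), along the pulley's x axis. A half turn gives the same fit.
- pulley: the pulley as a whole, origin at the centre of its underside. On the shaft at a wrong angle it stops with its underside 30 mm above the collar; within about 8 degrees of the right angle it goes down to the collar.
- jar: screw-top jar, 62 mm in diameter, 89 mm high, standing on the bench; origin at the centre of its base. To be left alone.
- pliers: pliers lying on the bench, 177 mm long, 53 mm wide, 14 mm thick; origin at the centre of the underside, length along y. To be left alone.
- tape_measure: pocket tape measure standing on the bench, 33 x 81 x 64 mm; origin at the centre of its underside. To be left alone.
Things that resemble listed ones, but are neither listed nor needed, are in the scene too. Leave any pink look-alike of the pulley alone.

How it is judged:
By the outcome, as a careful person would: the job done as asked, in the order asked, and still so for the second after the job is handed in, with the robot touching nothing.
It also fails if it takes over 67 s, if anything falls off the work surface, if the arm or the gripper's body presses on something with over 40 N, if the wrist force passes 120 N, or if a joint passes its speed limit or range.

## Working session

There is one attempt and no reset: what is moved stays moved. The work goes in short steps, Python scripts to look and compute and a shell command to move; the robot and the scene stay as the last step left them, time stands still between calls to the robot, and variables do not carry over. Pictures are saved under pics/ and viewed, at most 10 in all, crops included, and the job is handed in when it is done.

```bash
mkdir -p pics; cat > h.py <<'E'
from workcell import *
import numpy as np, cv2
def snap(cam,f=None):
    d=read_camera(cam)
    if f: cv2.imwrite('pics/'+f,d['color'][:,:,::-1])
    return d
def foc(d): return d['color'].shape[0]/2/np.tan(np.radians(d['vfov'])/2)
def pt(d,rc,z=None):
    "world point of pixel; z=None: depth map, else intersect plane z"
    f=foc(d);r,c=rc;M=np.array(d['world_from_camera'])
    ray=np.array([(c-d['cx'])/f,-(r-d['cy'])/f,-1])
    if z is None:
        w=d['z_map'][max(0,int(r)-2):int(r)+3,max(0,int(c)-2):int(c)+3];s=np.median(w[w>0])
    else: s=(z-M[2,3])/(M[:3,:3]@ray)[2]
    return M[:3,:3]@(ray*s)+M[:3,3]
def proj(d,p):
    M=np.linalg.inv(np.array(d['world_from_camera']));q=M[:3,:3]@np.array(p)+M[:3,3];f=foc(d)
    return [d['cy']+f*q[1]/q[2], d['cx']-f*q[0]/q[2]]
E
python3 - <<'E'
from h import *
ims=[]
for c in ['top','side']:
    d=snap(c);ims.append(d['color'])
    print(c,[ (k,d[k]) for k in d if k not in('color','z_map','world_from_camera')],np.round(d['world_from_camera'],3).tolist())
    for l,z in [('pulley_grip',.042),('pulley_foot',0),('seat',.085),('shaft_end',.131),('jar',0),('pliers',0),('tape_measure',0)]:
        for o in place_of(l,c)[:4]: print(l,round(o['conf'],2),np.round(o['location']).tolist(),pt(d,o['location'],z).round(3))
cv2.imwrite('pics/a.png',cv2.resize(np.hstack(ims)[:,:,::-1],(800,300)))
cv2.imwrite('pics/b.png',ims[0][:,:,::-1])
print(sense())
E
```

```text
top [('vfov', 56.40967898124782), ('cx', 278.7096774432608), ('cy', 205.2652197526646)] [[0.027, 0.984, -0.176, 0.392], [-1.0, 0.027, -0.004, -0.001], [0.001, 0.176, 0.984, 1.073], [0.0, 0.0, 0.0, 1.0]]
pulley_grip 0.68 [260.0, 354.0] [ 0.436 -0.195  0.042]
pulley_grip 0.6 [234.0, 231.0] [0.497 0.128 0.042]
pulley_grip 0.56 [248.0, 190.0] [0.457 0.233 0.042]
pulley_foot 0.86 [246.0, 192.0] [ 0.463  0.237 -0.   ]
pulley_foot 0.77 [236.0, 234.0] [0.495 0.126 0.   ]
seat 0.57 [192.0, 284.0] [ 0.605 -0.01   0.085]
shaft_end 0.93 [193.0, 286.0] [ 0.591 -0.015  0.131]
shaft_end 0.48 [177.0, 374.0] [ 0.639 -0.231  0.131]
jar 0.98 [260.0, 354.0] [ 0.439 -0.204  0.   ]
pliers 0.91 [259.0, 282.0] [ 0.435 -0.009  0.   ]
tape_measure 0.74 [178.0, 375.0] [ 0.67  -0.266 -0.   ]
side [('vfov', 44.47642248020707), ('cx', 274.10783954962153), ('cy', 208.7896151434047)] [[1.0, -0.018, -0.004, 0.564], [0.012, 0.788, -0.615, -0.638], [0.015, 0.615, 0.788, 0.923], [0.0, 0.0, 0.0, 1.0]]
pulley_grip 0.81 [181.0, 243.0] [0.498 0.127 0.042]
pulley_grip 0.56 [146.0, 226.0] [0.45  0.238 0.042]
pulley_foot 0.94
[... 330 characters left out ...]
267  0.   ]
{'t': 0.8, 'joint_pos': array([ 8.64931849e+01,  2.20409497e+01,  4.53029301e-01, -8.65440777e-04,
       -6.84106820e+01, -1.48174982e+01]), 'dq': array([ 0.04060004,  0.04956732,  0.025336  , -0.06435177, -0.13896991,
        0.04352042]), 'joint_efforts': array([ 3.52693050e-04, -3.90409899e+01,  1.87610722e+01,  4.22405675e+00,
        1.54709152e-02, -1.65649169e-05]), 'position': array([0.19645427, 0.59330296, 0.22255829]), 'orientation': array([-1.79998855e+02,  1.13538833e-03, -1.83246317e+01]), 'contact_force': array([ 0.66295665, -0.30137601, -0.47159602]), 'ft_torque': array([-0.02514397,  0.01236682, -0.00695696]), 'grip_force': 0.0, 'finger_gap': 0.08669930537281777}
```

View pics/a.png

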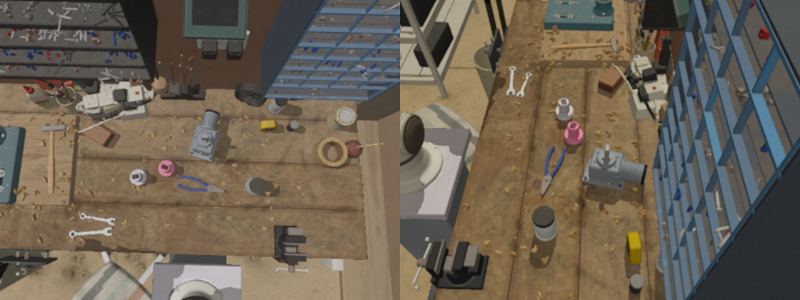

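View pics/b.png

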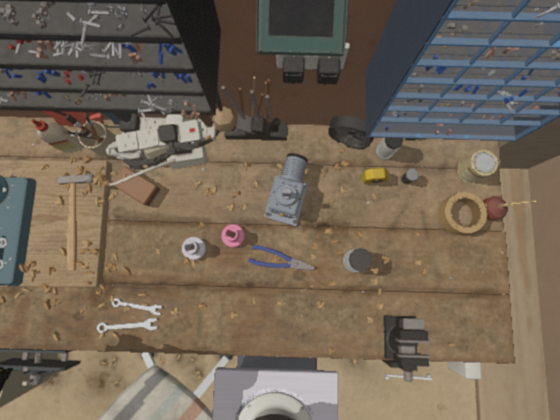

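Two look-alikes stand boss up: the pale one at top (246,192) and side (160,229), and the pink one at top (236,234) and side (189,244). Only the pale one fits the description. I'll move above it and confirm in a wrist close-up before reaching.

```bash
python3 -m creep '{"offset":[[0.6,0.43,-0.05],[0.6,0.43,-0.05],[0.6,0.43,-0.05],[0.6,0.43,-0.05],[0.6,0.43,-0.05],[0.6,0.43,-0.05],[0.6,0.43,-0.05],[0.6,0.43,-0.05],[0.6,0.43,-0.05],[0.6,0.43,-0.05],[0.6,0.43,-0.05],[0.3,0.2,0],[0,0,0],[0,0,0]],"turn":[0,0,0,0,0,0,0,0,0,0,0,0,0,0],"gripper":[0,0,0,0,0,0,0,0,0,0,0,0,0,0]}' 20
python3 - <<'E'
from h import *
d=snap('wrist','c.png');print(np.round(d['world_from_camera'],3).tolist(),d['vfov'],d['cx'],d['cy'])
for l,z in [('pulley_grip',.042),('pulley_foot',0)]:
    for o in place_of(l,'wrist')[:3]: print(l,round(o['conf'],2),np.round(o['location']).tolist(),pt(d,o['location'],z).round(4))
E
```

```text
t: 1.97
position: [0.4468, 0.2502, 0.2501]
orientation: [-180.0, 0.0, -18.5]
contact_force: [0.6, 0.3, 0.8]
finger_gap: 0.0867
grip_force: 0.0
[[-0.317, 0.904, 0.288, 0.525], [-0.948, -0.302, -0.095, 0.225], [0.001, -0.303, 0.953, 0.412], [0.0, 0.0, 0.0, 1.0]] 61.335357163683675 278.8905268677958 203.57024729179648
pulley_grip 0.78 [94.0, 381.0] [0.49   0.1285 0.042 ]
pulley_grip 0.74 [150.0, 290.0] [0.4657 0.2315 0.042 ]
pulley_grip 0.68 [155.0, 294.0] [0.4593 0.2291 0.042 ]
pulley_foot 0.81 [149.0, 291.0] [0.4597 0.2315 0.    ]
pulley_foot 0.73 [91.0, 370.0] [0.4931 0.1288 0.    ]
```

View pics/c.png

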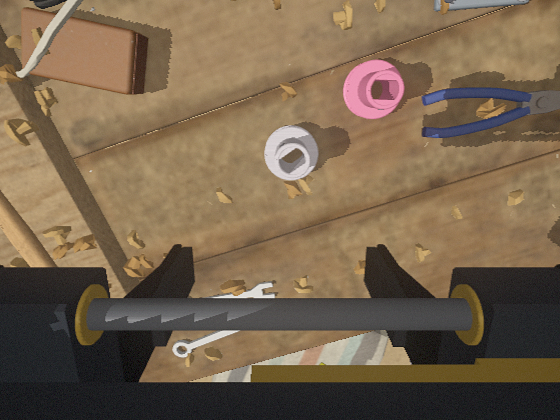

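The pale grey-white pulley is at about (152,292), boss up with a flatted bore. The pink look-alike is at about (88,375) and the pliers at (110,490). Next I'll measure the pale one's centre by depth and take an enlarged crop, which also shows the bore flats.

```bash
cat >> h.py <<'E'
def cloud(d):
    f=foc(d);M=np.array(d['world_from_camera']);r,c=np.mgrid[:420,:560];s=d['z_map']
    P=np.stack([(c-d['cx'])/f*s,-(r-d['cy'])/f*s,-s],-1)@M[:3,:3].T+M[:3,3];P[s<=0]=np.nan
    return P
E
python3 - <<'E'
from h import *
d=snap('wrist');P=cloud(d)
R=np.hypot(P[...,0]-.460,P[...,1]-.232)<.05
for lo,hi in [(.055,.066),(.016,.025)]:
    m=R&(P[...,2]>lo)&(P[...,2]<hi);q=P[m];
    (c,r)=cv2.minEnclosingCircle(q[:,:2].astype(np.float32));print(len(q),np.median(q[:,2]),c,r)
a=d['color'][115:190,240:340];cv2.imwrite('pics/d.png',cv2.resize(a[:,:,::-1],(800,600),interpolation=cv2.INTER_CUBIC))
E
```

```text
603 0.0599428595189605 (0.4580570161342621, 0.2333645224571228) 0.018374059349298477
1263 0.02020096687397205 (0.4487813115119934, 0.2320648431777954) 0.03892010077834129
```

View pics/d.png

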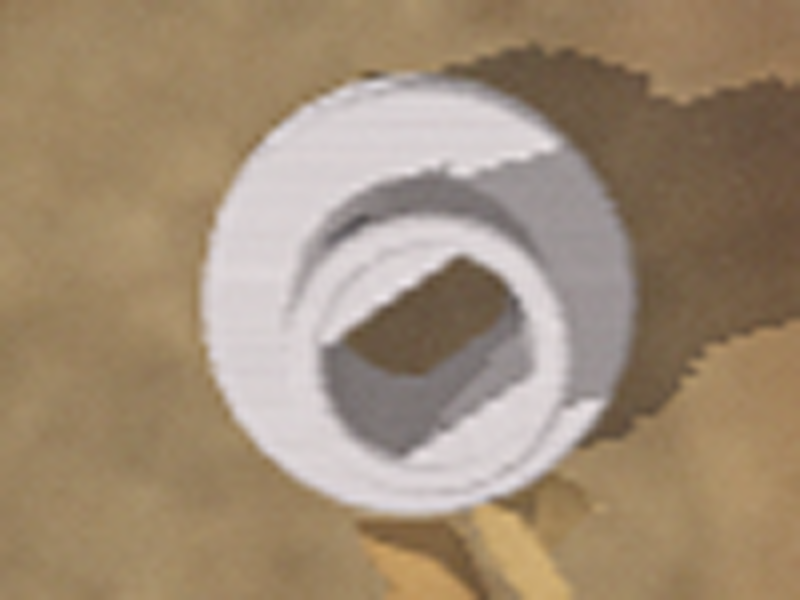

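```bash
python3 -m creep '{"offset":[[0.32,0.25,0],[0,0,0.7],[0,0,0.7],[0,0,0.7],[0,0,0.7],[0,0,0.7],[0,0,0.5],[0,0,0.3],[0,0,0.2],[0,0,0],[0,0,0],[0,0,0],[0,0,0],[0,0,0],[0,0,0],[0,0,0],[0,0,0],[0,0,0],[0,0,0],[0,0,0]],"turn":[0,0,0,0,0,0,0,0,0,0,0,0,0,0,0,0,0,0,0,0],"gripper":[0,0,0,0,0,0,0,0,0,0,255,255,255,255,255,255,255,255,255,255]}' 25
python3 - <<'E'
from h import *
s=sense();print(s['position'],s['finger_gap'],s['grip_force'],s['joint_pos'].round(1))
# flat direction from the earlier wrist pose (camera axes orientation unchanged)
M=np.array([[-0.317,0.904,0.288,0.525],[-0.948,-0.302,-0.095,0.225],[0.001,-0.303,0.953,0.412],[0,0,0,1]])
d=dict(color=np.zeros((420,560,3)),vfov=61.335,cx=278.89,cy=203.57,world_from_camera=M)
for a,b in [((330,345),(460,255)),((405,457),(530,375))]:
    A,B=[pt(d,(115+y/8,240+x/8),.06) for x,y in(a,b)];v=B-A;print(np.degrees(np.arctan2(v[1],v[0]))%180)
E
```

```text
t: 3.83
position: [0.4575, 0.2335, 0.0251]
orientation: [179.9, 0.0, -18.3]
contact_force: [-0.6, -1.1, 3.2]
finger_gap: 0.0356
grip_force: 25.0
[0.4574529  0.23347275 0.02509188] 0.03564104929789128 24.994205165230596 [ 45.2  25.1 -28.8   0.  -36.2  26.5]
106.48363079074169
105.50772237369324
```

```bash
python3 -m creep '{"offset":[[0,0,-0.3],[0,0,-0.6],[0,0,-0.7],[0,0,-0.7],[0,0,-0.7],[0,0,-0.7],[0,0,-0.7],[0.31,0.55,0],[0.31,0.55,0],[0.31,0.55,0],[0.31,0.55,0],[0.31,0.55,0],[0.31,0.55,0],[0.31,0.55,0],[0,0,0],[0,0,0],[0,0,0]],"turn":[0,0,0,0,0,0,0,0,0,0,0,0,0,0,0,0,0],"gripper":[255,255,255,255,255,255,255,255,255,255,255,255,255,255,255,255,255]}'
python3 - <<'E'
from h import *
d=snap('wrist','e.png');P=cloud(d)
for l,z in [('seat',.085),('shaft_end',.131)]:
    for o in place_of(l,'wrist')[:3]: print(l,round(o['conf'],2),np.round(o['location']).tolist(),pt(d,o['location'],z).round(4))
R=np.hypot(P[...,0]-.6,P[...,1]+.014)<.03
m=R&(P[...,2]>.127)&(P[...,2]<.136);q=P[m];(c,r)=cv2.minEnclosingCircle(q[:,:2].astype(np.float32))
print(len(q),np.median(q[:,2]),c,r,q.mean(0))
w,v=np.linalg.eigh(np.cov((q-q.mean(0))[:,:2].T));print(np.sqrt(w)*1e3,np.degrees(np.arctan2(v[1,1],v[0,1]))%180)
r0,c0=np.round(proj(d,[*q.mean(0)[:2],.131])).astype(int);print(r0,c0)
a=d['color'][max(0,r0-45):r0+45,c0-60:c0+60];big=cv2.resize(a[:,:,::-1],(800,600),interpolation=cv2.INTER_CUBIC)
cv2.imwrite('pics/f.png',np.hstack([cv2.resize(d['color'][:,:,::-1],(400,300)),cv2.resize(big,(400,300))]))
s=sense();print(s['position'],s['contact_force'],s['finger_gap'])
E
```

```text
t: 5.25
position: [0.4997, 0.0171, 0.2442]
orientation: [180.0, 0.1, -18.4]
contact_force: [-0.2, 1.0, -2.6]
finger_gap: 0.0359
grip_force: 25.0
seat 0.9 [64.0, 277.0] [ 0.5985 -0.0135  0.085 ]
seat 0.46 [63.0, 275.0] [ 0.5999 -0.0123  0.085 ]
shaft_end 0.87 [65.0, 274.0] [ 0.5957 -0.0105  0.131 ]
shaft_end 0.4 [156.0, 477.0] [ 0.4831 -0.1403  0.131 ]
634 0.13105777568819582 (0.5977952480316162, -0.012159573845565319) 0.011970069259405136 [ 0.5974911  -0.01216078  0.13085456]
[3.91208971 6.49332015] 87.96254897843231
62 275
[0.49996951 0.01799499 0.24475555] [-0.70506433 -0.31128858 -2.39459144] 0.035346770273331864
```

View pics/f.png

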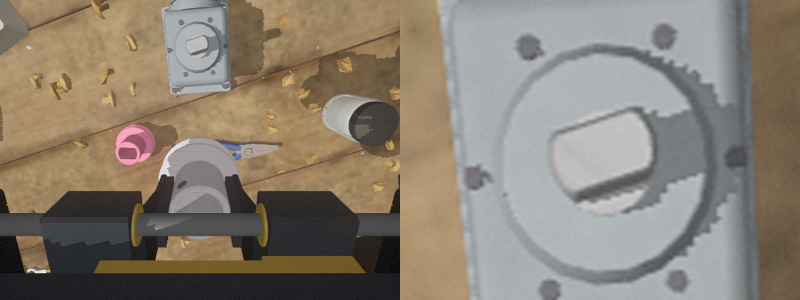

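The shaft is at about (62,275) in the full wrist picture, at world (0.598, -0.012), with its flats along about 88°. The pulley is held upright with its flats at about 106°, so about 18° off. I'll go over the shaft, lower it to the wrong-angle stop, then feel for the flats.

```bash
python3 -m creep '{"offset":[[0.4,-0.02,0],[0.6,-0.02,0],[0.6,-0.01,0],[0.45,0,0],[0,0,0],[0,0,0.4],[0,0,0.4],[0,0,0.4],[0,0,0.4],[0,0,0],[0,0,0],[0,0,0]],"turn":[0,0,0,0,0,0,0,0,0,0,0,0],"gripper":[255,255,255,255,255,255,255,255,255,255,255,255]}'
python3 - <<'E'
from h import *
print(sense()['contact_force'],sense()['ft_torque'])
d=snap('wrist','g.png');P=cloud(d);t=sense()['position'];print(t)
for lo,hi in [(.17,.21)]:
    m=(np.hypot(P[...,0]-t[0],P[...,1]-t[1])<.025)&(P[...,2]>lo)&(P[...,2]<hi);q=P[m];print(len(q),q.max(0),q.min(0),q.mean(0))
e=snap('side')
a=e['color'][120:255,210:390];cv2.imwrite('pics/g.png',np.hstack([cv2.resize(a[:,:,::-1],(400,300),interpolation=cv2.INTER_CUBIC),cv2.resize(d['color'][:,:,::-1],(400,300))]))
E
```

```text
t: 6.4
position: [0.5992, -0.0121, 0.1665]
orientation: [-180.0, -0.1, -18.2]
contact_force: [0.2, 0.5, -3.1]
finger_gap: 0.0358
grip_force: 25.0
[ 0.19841321  0.51634287 -3.13221034] [ 0.01224929 -0.02350018  0.03197472]
[ 0.59940836 -0.01215954  0.16691132]
6039 [0.61857484 0.00916339 0.20998407] [ 0.58117866 -0.0371072   0.17000987] [ 0.60692317 -0.01444102  0.19128048]
```

View pics/g.png

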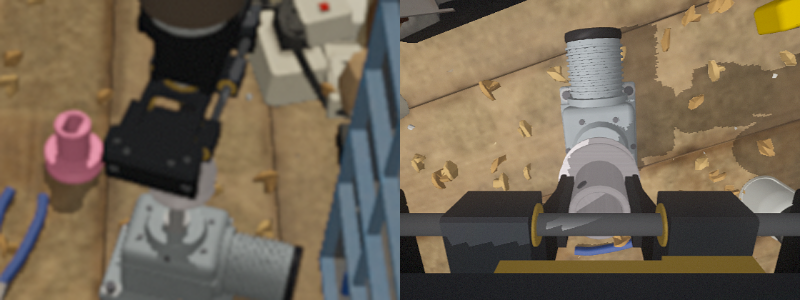

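The wrist view shows the pulley held upright over the gear unit at about (180,590). The side view shows it just above the shaft at about (190,180). I'll correct x by 1.4 mm and lower slowly.

```bash
python3 -m creep '{"offset":[[-0.03,0.01,0],[0,0,0],[0,0,0.08],[0,0,0.08],[0,0,0.08],[0,0,0.08],[0,0,0.06],[0,0,0.04],[0,0,0],[0,0,0]],"turn":[0,0,0,0,0,0,0,0,0,0],"gripper":[255,255,255,255,255,255,255,255,255,255]}'
python3 -m creep '{"offset":[[0,0,0.03],[0,0,0.03],[0,0,0.03],[0,0,0],[0,0,0]],"turn":[0,0,0,0,0],"gripper":[255,255,255,255,255]}'
```

```text
t: 7.33
position: [0.5968, -0.0128, 0.1439]
orientation: [180.0, 0.0, -18.3]
contact_force: [0.7, -0.1, -2.5]
finger_gap: 0.0359
grip_force: 25.0
t: 7.75
position: [0.5967, -0.0128, 0.1394]
orientation: [180.0, 0.0, -18.3]
contact_force: [-0.2, 0.6, -3.1]
finger_gap: 0.0356
grip_force: 25.0
```

```bash
python3 -m creep '{"offset":[[0,0,0.02],[0,0,0.02],[0,0,0],[0,0,0]],"turn":[0,0,0,0],"gripper":[255,255,255,255]}'
```

```text
t: 8.08
position: [0.597, -0.0127, 0.1377]
orientation: [-180.0, -0.0, -18.3]
contact_force: [-0.1, 0.3, -2.8]
finger_gap: 0.0357
grip_force: 25.0
```

```bash
python3 -m creep '{"offset":[[0,0,0.02],[0,0,0.02],[0,0,0],[0,0,0]],"turn":[0,0,0,0],"gripper":[255,255,255,255]}'
python3 -m creep '{"offset":[[0,0,0.02],[0,0,0.02],[0,0,0],[0,0,0]],"turn":[0,0,0,0],"gripper":[255,255,255,255]}'
```

```text
t: 8.42
position: [0.5971, -0.0127, 0.1357]
orientation: [-180.0, -0.0, -18.3]
contact_force: [2.0, 0.5, -1.7]
finger_gap: 0.0358
grip_force: 25.0
t: 8.75
position: [0.5971, -0.0127, 0.1339]
orientation: [-180.0, -0.1, -18.3]
contact_force: [1.5, 0.7, 0.5]
finger_gap: 0.0356
grip_force: 25.0
```

Contact began lightly (about +3 N). Next I'll add a slight push and turn toward the estimated flat direction.

```bash
python3 -m creep '{"offset":[[0,0,0.02],[0,0,0],[0,0,0],[0,0,0],[0,0,0]],"turn":[0,0.1,0.1,0,0],"gripper":[255,255,255,255,255]}'
python3 -c "
from h import *
s=sense();print(s['contact_force'],s['ft_torque'])"
```

```text
t: 9.17
position: [0.5967, -0.0126, 0.1321]
orientation: [-180.0, 0.0, -24.2]
contact_force: [1.9, 1.6, -2.7]
finger_gap: 0.0355
grip_force: 25.0
[ 1.93831762  1.59697    -2.70975459] [ 0.3067505  -0.53107226  0.02200825]
```

```bash
python3 -m creep '{"offset":[[0,0,0],[0,0,0],[0,0,0.02],[0,0,0.02],[0,0,0],[0,0,0]],"turn":[0.1,0.1,0,0,0,0],"gripper":[255,255,255,255,255,255]}'
python3 -c "
from h import *
s=sense();print(s['contact_force'],s['ft_torque'])"
```

```text
t: 9.67
position: [0.5962, -0.0129, 0.13]
orientation: [180.0, 0.1, -30.3]
contact_force: [0.9, 1.0, -4.0]
finger_gap: 0.0354
grip_force: 25.0
[ 0.86963825  1.00535989 -4.02682172] [ 0.04887163 -0.17457638  0.00112012]
```

```bash
python3 -m creep '{"offset":[[0,0,0],[0,0,0],[0,0,0.04],[0,0,0.04],[0,0,0.04],[0,0,0],[0,0,0]],"turn":[0.1,0.06,0,0,0,0,0],"gripper":[255,255,255,255,255,255,255]}'
python3 - <<'E'
from h import *
s=sense();print(s['contact_force'],s['ft_torque'])
d=snap('wrist');P=cloud(d);t=s['position']
rr=np.hypot(P[...,0]-t[0],P[...,1]-t[1]);m=(rr>.02)&(rr<.0295)&(P[...,0]>t[0]+.01)&(P[...,2]>.08)&(P[...,2]<.16);print('rim top',np.percentile(P[m][:,2],[10,50,90]),m.sum())
e=snap('side');a=e['color'][120:255,210:390];b=d['color'][100:310,140:420]
cv2.imwrite('pics/i.png',np.hstack([cv2.resize(x[:,:,::-1],(400,300),interpolation=cv2.INTER_CUBIC) for x in(a,b)]))
E
```

```text
t: 10.25
position: [0.5965, -0.0128, 0.1242]
orientation: [180.0, 0.0, -35.1]
contact_force: [-0.1, -0.4, -2.5]
finger_gap: 0.035
grip_force: 25.0
[-0.07270883 -0.43638041 -2.53570423] [ 0.05104334 -0.0163535   0.04330654]
rim top [0.0846721  0.11919556 0.14801512] 3217
```

View pics/i.png

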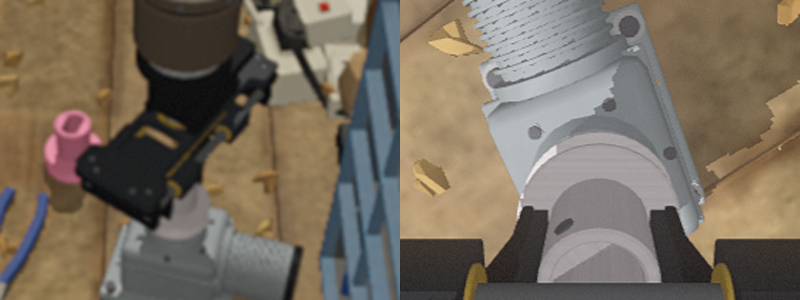

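The pulley is on the shaft and below the wrong-angle stop (rim top at 0.119, so underside about 14 mm above the collar), with no extra force. The flats have been found, so I'll slide it home.

```bash
python3 -m creep '{"offset":[[0,0,0.05],[0,0,0.05],[0,0,0.05],[0,0,0.05],[0,0,0.03],[0,0,0],[0,0,0]],"turn":[0,0,0,0,0,0,0],"gripper":[255,255,255,255,255,255,255]}'
python3 -m creep '{"offset":[[0,0,0.02],[0,0,0.02],[0,0,0],[0,0,0]],"turn":[0,0,0,0],"gripper":[255,255,255,255]}'
```

```text
t: 10.93
position: [0.5967, -0.0128, 0.1129]
orientation: [180.0, 0.0, -35.1]
contact_force: [0.2, -0.1, -2.3]
finger_gap: 0.0357
grip_force: 25.0
t: 11.27
position: [0.5967, -0.0128, 0.111]
orientation: [180.0, 0.0, -35.1]
contact_force: [0.0, 0.7, -3.3]
finger_gap: 0.0356
grip_force: 25.0
```

```bash
python3 -m creep '{"offset":[[0,0,0.02],[0,0,0],[0,0,0]],"turn":[0,0,0],"gripper":[255,255,255]}'
python3 -m creep '{"offset":[[0,0,0.02],[0,0,0],[0,0,0]],"turn":[0,0,0],"gripper":[255,255,255]}'
```

```text
t: 11.52
position: [0.5969, -0.0127, 0.1102]
orientation: [-180.0, -0.0, -35.1]
contact_force: [0.6, -0.5, -2.4]
finger_gap: 0.0359
grip_force: 25.0
t: 11.77
position: [0.597, -0.0127, 0.1101]
orientation: [-180.0, -0.1, -35.1]
contact_force: [-2.0, 1.1, 4.4]
finger_gap: 0.0355
grip_force: 25.0
```

Seated on the collar with about 7 N. Now I'll let go and withdraw upward.

```bash
python3 -m creep '{"offset":[[0,0,-0.02],[0,0,0],[0,0,0],[0,0,0],[0,0,0],[0,0,0],[0,0,0],[0,0,0],[0,0,-0.1],[0,0,-0.3],[0,0,-0.6],[0,0,-0.6],[0,0,-0.6],[0,0,-0.6],[-0.5,0,-0.3],[-0.5,0,0],[-0.5,0,0],[-0.5,0,0],[0,0,0],[0,0,0]],"turn":[0,0,0,0,0,0,0,0,0,0,0,0,0,0,0,0,0,0,0,0],"gripper":[0,0,0,0,0,0,0,0,0,0,0,0,0,0,0,0,0,0,0,0]}'
python3 - <<'E'
from h import *
d=snap('wrist');P=cloud(d)
rr=np.hypot(P[...,0]-.597,P[...,1]+.0127)
m=(rr<.025)&(P[...,2]>.135);q=P[m];print('boss top',np.median(q[:,2]),cv2.minEnclosingCircle(q[:,:2].astype(np.float32)))
m=(rr>.021)&(rr<.027)&(P[...,2]<.13);print('rim top',np.percentile(P[m][:,2],[10,50,90]))
r0,c0=np.round(proj(d,[.597,-.0127,.14])).astype(int);e=snap('side')
x=[d['color'][max(0,r0-75):max(0,r0-75)+150,c0-100:c0+100],e['color'][120:255,210:390]]
cv2.imwrite('pics/j.png',np.hstack([cv2.resize(a[:,:,::-1],(400,300),interpolation=cv2.INTER_CUBIC) for a in x]))
print(sense()['contact_force'])
E
```

```text
t: 13.43
position: [0.5145, 0.0453, 0.2662]
orientation: [-179.9, -0.1, -35.0]
contact_force: [0.3, -0.6, 0.0]
finger_gap: 0.0871
grip_force: 0.0
boss top 0.14488291792767216 ((0.5976526737213135, -0.012710364535450935), 0.01841338351368904)
rim top [0.10420184 0.1051747  0.10606628]
[0.16960958 0.37125444 0.08397469]
```

View pics/j.png

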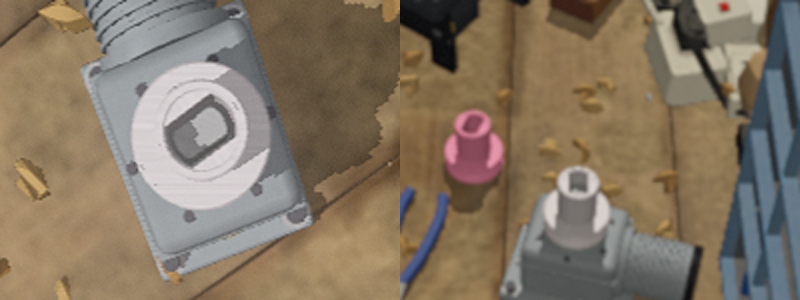

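The pulley sits flat on the collar at crop (135,200) with the shaft flats inside the bore flats. The boss top is at 0.145 and the rim top at 0.105, which means fully home, and the gripper is clear.

```bash
python3 -c "
from workcell import *
print(hand_in())"
```

```text
the job is handed in; nothing more can be done
None
```

The pale aluminium pulley is fully home on the collar, boss up with its flats engaged; it is released, the gripper is clear, and the job was handed in at about 13.5 s, with downward contact around 7 N at most and nothing else touched.

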